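# Pump up the air clamp on the carving bench

### The job

Pump up the hand-pumped air clamp that holds the carving: with the fingertips, press its red plunger right down and let it come right back up, again and again, until the indicator pin beside it stands fully out, its whole green band showing. Then leave the plunger up and take the hand clear of everything. Work only the plunger: do not touch the pin, grasp nothing, and leave the mallet, the wooden block and the gouge where they are.

Things in the scene. Friction and masses are not known exactly. Their poses are not given: they have to be found in the camera images.
- pump: Clamp unit, bolted to the bench. Origin on the bench under the plunger's axis, z up. In its frame: base plate 12 mm thick, x -55..65, y -100..270 mm; aluminium pump barrel 44 mm across, 80 mm high, at the origin; pin housing, a blue block 65 mm high, x -30..16, y -77..-47 mm; blue clamp frame and pine carving, 160 mm high, x -40..170, y 145..265 mm.
- plunger_top (a point): Centre of the flat top of the plunger's head, a red round palm button 46 mm across and 14 mm thick. At rest its top is 125 mm above the bench, and it moves straight down 25 mm to 100 mm. Moves with the plunger.
- plunger (a joint): How far the plunger is pressed: 0 m up, 0.025 m right down against a hard stop (0.022 or more counts as right down). A spring returns it by itself. Pressed slowly it takes about 5 N at first and 8 to 14 N near the bottom, more when pushed fast; at the stop it is solid, so go slowly there or stop on force (about 20 N).
- pin (a joint): How far the pin stands out: 0 m in, 0.035 m fully out (starts at 0 to 0.012). Ratcheted: it rises only in the lower part of a downstroke and stays put as the plunger returns. A full stroke (right up to right down) adds 7 mm, the first one 3 to 10 mm, a half stroke little or nothing. Three to six full strokes do it; once fully out, more strokes do nothing.
- pin_top (a point): Centre of the top of the indicator pin, a thin upright pin 10 mm across: yellow above, then a 10 mm green band, then bare steel. It lies 62 mm from the plunger's axis, and its top is 68 mm above the bench when in, 103 mm when fully out. Moves with the pin.
- mallet: Bystander: a carver's mallet standing on its brass head (60 mm across), wooden handle upwards, 158 mm high, loose. Origin at the centre of its underside.
- block: Bystander: a loose pine block 62 x 62 mm, 58 mm high, with bored spots. Origin at the centre of its underside.
- gouge: Bystander: a carving gouge lying on the bench on the robot's side of the pump, 220 mm long along its x axis, 24 mm wide and 22 mm high, loose. Origin under its middle, at bench height.

How it is judged:
By the outcome, as a careful person would: the job done as asked, in the order asked, and still so for the second after the job is handed in, with the robot touching nothing.
It also fails if it takes over 48 s, if anything falls off the work surface, if the arm or the gripper's body presses on something with over 40 N, if the wrist force passes 120 N, or if a joint passes its speed limit or range.

### The arm

A 6-joint arm with a two-finger parallel gripper is mounted at the origin on the work surface. World frame = base frame: x ahead of the robot, y to its left, z up, the work surface at z = 0. Lengths are in m, angles in rad, forces in N, time in s.
With the tool pointing down it reaches from about 0.35 to 0.975 m from the base axis. Payload 17.4 kg.
Tool frame: the origin (TCP) lies at the very end of the fingers, on their centre line; the grasp point (between the pads) lies 19 mm behind it; z points along the fingers, y is the direction in which the jaws open and shut (so a half turn about z gives the same grasp; the last joint's range is limited). The gripper opens to 85 mm and grips with 20 to 120 N. Pads are 22 mm wide; open, the fingers measure 114 mm over their backs; the gripper's body (76 mm by 85 mm) begins 54 mm behind the grasp point. The pads swing forward as they close: fully open they stand 13 mm farther back than shut.
Start: joints at [-0.038, 0.116, 1.442, -0, 1.584, -0.038], TCP at [0.675, -0, 0.231] pointing down, gripper open.
Joint ranges: [-2.83, 2.83], [-0.83, 2.19], [0.07, 2.5], [-1.14, 4.28], [0.01, 3], [-2.97, 2.97]. Speed limits (rad/s): [1.89, 1.89, 2.22, 3.14, 3.14, 3.14].

### API

Orientations are given as a 3x3 rotation matrix whose columns are the frame's x, y, z axes.
In Python, from plant import * gives the robot as it stands.
- The arm moves only by the shell command python3 -m inch 'ROWS' [FORCE]. ROWS is JSON, a list of rows, each an object with "travel": the shift along the tool's x, y, z in cm, a list of three; "rot": the turn, a rotation vector about the tool's x, y, z in degrees, a list of three; "gripper": the closure, from 0 (fully open) to 1 (shut). A call has 1 to 10 rows; each row is the pose to reach, as a shift and turn from the pose commanded when the call began, along the tool's axes at that moment; what a row does not reach only later rows make up. A row lasts 1/10 s, in which the tool goes at most 50 mm and 8.59 degrees, less where a joint would pass 70% of its speed; a pose out of reach is approached as far as the arm can. A call with a gripper value outside its range is refused whole. The fingers move at their own pace and stop on an object; FORCE is the grip in N (left out, the last holds). Time passes only in rows, so rows that repeat a pose let the fingers close. It gives the time, the measured TCP pose, the force and the opening at its end, in the units of the state.
- read_state(): the state, without advancing time (a new reading comes with each control period).
- capture(name): name is "scene" or "side" or "wrist"; returns the picture (420x560x3 uint8, red, green, blue); there is no depth.
- camera_model(name): a dict with "intrinsics" (3x3 intrinsics, pixels), "D" ([k1, k2, p1, p2, k3] as OpenCV has them; the pictures are not rectified), "pose" (4x4, takes a point from camera to world coordinates); the wrist camera has in their place "hand_eye" (4x4, takes a point from camera to tool coordinates, whose origin is the TCP and whose axes are the flange's). Camera axes: x right, y up, looking along -z (the intrinsics and any distortion apply to the point x, -y, -z); pixel columns grow to the right and rows downward; lengths in m; the calibration is good to about 2 mm. A picture is of the moment at which its call begins: read the wrist's pose just before it. camera_model takes no time and is no camera call.
- sign_off(): hands the job in, once; it reports no verdict.
The state is a dict: "clock": time; "joint_pos": joint angles; "qd": joint speeds; "effort": joint torques, N m; "tcp_pos": TCP position; "tcp_rot": TCP orientation; "contact_force": force on the tool from outside, world axes, zero at the start; "torque": the same for the moment, N m; "width": finger opening in m.
Only numpy, scipy, OpenCV 4.12 (cv2) and the standard library are available. Lean on these libraries where they do the work, as an engineer would, in place of code of your own. Each camera call takes 0.05 s, during which the arm holds its last target. There are 200 camera calls.

## Working session

There is one attempt and no reset: what is moved stays moved. The work goes in short steps, Python scripts to look and compute and a shell command to move; the robot and the scene stay as the last step left them, time stands still between calls to the robot, and variables do not carry over. Pictures are saved under pics/ and viewed, about 8 in all and at most 12, crops included, and the job is handed in when it is done.

```bash
mkdir -p pics; cat > h.py <<'E'
from plant import *
import numpy as np, cv2
def snap(n,f):
    s=read_state(); im=capture(n); cv2.imwrite('pics/'+f,im[:,:,::-1]); return s,im
def pose(n,s=None):
    m=camera_model(n)
    if 'pose' in m: return m,np.array(m['pose'])
    T=np.eye(4);T[:3,:3]=s['tcp_rot'];T[:3,3]=s['tcp_pos'];return m,T@np.array(m['hand_eye'])
def ray(n,uv,s=None):
    m,P=pose(n,s)
    p=cv2.undistortPoints(np.array([[uv]],float),np.array(m['intrinsics']),np.array(m['D'],float))[0,0]
    return P[:3,3],P[:3,:3]@np.array([p[0],-p[1],-1.])
def onz(n,uv,z,s=None):
    o,d=ray(n,uv,s); return o+d*(z-o[2])/d[2]
def proj(n,X,s=None):
    m,P=pose(n,s); c=(np.linalg.inv(P)@np.r_[X,1])[:3]*[1,-1,-1]
    return cv2.projectPoints(c[None],np.zeros(3),np.zeros(3),np.array(m['intrinsics']),np.array(m['D'],float))[0].ravel()
def blobs(im,lo,hi,amin=60):
    h=cv2.cvtColor(im,cv2.COLOR_RGB2HSV); m=cv2.inRange(h,lo,hi)
    n,_,st,c=cv2.connectedComponentsWithStats(m)
    return [(c[i].round(1),st[i]) for i in range(1,n) if st[i][4]>amin]
E
python3 - <<'E'
from h import *
a=[]
for n in('scene','side','wrist'):
    s,im=snap(n,n+'0.png'); a.append(im)
    b=blobs(im,(0,150,80),(6,255,255))+blobs(im,(174,150,80),(180,255,255))
    for c,st in b: print(n,c,st,onz(n,c,.12,s).round(3))
print(read_state())
E
```

```text
scene [250.3 244.6] [238 233  26  24 501] [ 0.587 -0.135  0.12 ]
side [492.5 129.9] [486 114  14  33 223] [ 0.169 -0.634  0.12 ]
side [530.  139.2] [523 123  15  34 228] [ 0.064 -0.621  0.12 ]
side [285.2 172.3] [276 166  20  14 223] [ 0.587 -0.131  0.12 ]
wrist [179.6 359.9] [ 154  336   50   53 1801] [ 0.591 -0.132  0.12 ]
{'clock': 0.15, 'joint_pos': array([-3.78186154e-02,  1.16367046e-01,  1.44210995e+00,  1.84369780e-08,
        1.58398605e+00, -3.77808258e-02]), 'qd': array([-0.00067896, -0.00137549, -0.00082712, -0.00043038, -0.00161049,
       -0.00140639]), 'effort': array([ 7.81324125e-04, -7.32512355e+01, -6.32847619e+01, -3.31336332e-05,
        5.00968890e-03,  2.64853352e-04]), 'tcp_pos': array([ 6.74858769e-01, -1.61470638e-05,  2.30738819e-01]), 'tcp_rot': array([[ 3.78036714e-05,  9.99999621e-01, -8.69766700e-04],
       [ 9.99999999e-01, -3.77750464e-05,  3.29275118e-05],
       [ 3.28946438e-05, -8.69767943e-04, -9.99999621e-01]]), 'contact_force': array([ 0.19003715,  0.19123791, -0.55684749]), 'torque': array([-0.00040184, -0.06025044,  0.06079745]), 'width': 0.08549817271892023}
```

View pics/scene0.png

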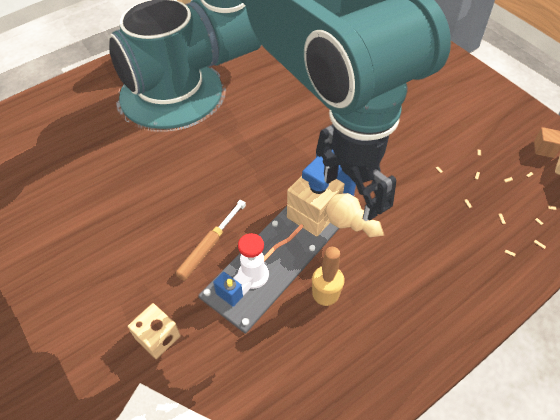

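View pics/side0.png

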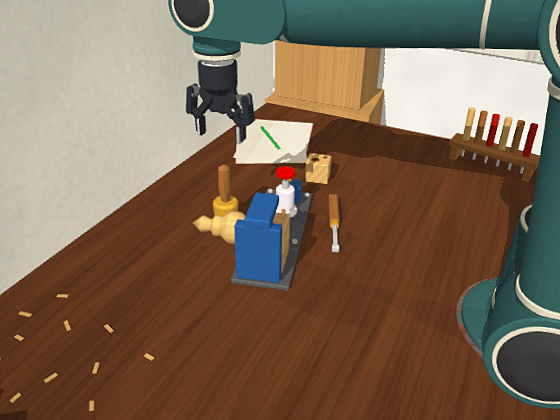

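The scene view shows the red head at (250,244), the pin at (230,284), the mallet at (327,290) and the block at (155,332). In the side view the red head is at (285,172). All three views put the head within 4 mm of (0.589, -0.132). I'll move above it with the gripper shut.

```bash
python3 -m inch '[{"travel":[-3,-2,0],"rot":[0,0,0],"gripper":1},{"travel":[-6,-4,0],"rot":[0,0,0],"gripper":1},{"travel":[-9,-6,0],"rot":[0,0,0],"gripper":1},{"travel":[-12,-8,0],"rot":[0,0,0],"gripper":1},{"travel":[-13.2,-8.6,2],"rot":[0,0,0],"gripper":1},{"travel":[-13.2,-8.6,4],"rot":[0,0,0],"gripper":1},{"travel":[-13.2,-8.6,4],"rot":[0,0,0],"gripper":1},{"travel":[-13.2,-8.6,4],"rot":[0,0,0],"gripper":1}]' 40
python3 - <<'E'
from h import *
for n,uv,z in(('scene',(230,284),.075),('scene',(327,295),.02),('scene',(155,332),.05),('scene',(320,190),.15)): print(uv,onz(n,uv,z).round(3))
s,im=snap('wrist','w1.png')
for c,st in blobs(im,(0,150,80),(6,255,255))+blobs(im,(174,150,80),(180,255,255)): print(c,st,onz('wrist',c,.125,s).round(3))
s2,im2=snap('side','s1.png')
c=im2[110:260,200:400]; cv2.imwrite('pics/s1c.png',np.hstack([cv2.resize(c[:,:,::-1],(560,420)),][:1]))
print(s)
E
```

```text
clock: 0.95
tcp_pos: [0.589, -0.1319, 0.1916]
tcp_rot: [[-0.0, 1.0, -0.0], [1.0, 0.0, 0.0], [0.0, -0.0, -1.0]]
contact_force: [0.6, 0.0, 0.6]
width: 0.0002
(230, 284) [ 0.61  -0.197  0.075]
(327, 295) [ 0.709 -0.05   0.02 ]
(155, 332) [ 0.601 -0.349  0.05 ]
(320, 190) [0.581 0.025 0.15 ]
[276.6 224.9] [ 241  191   73   69 3868] [ 0.586 -0.132  0.125]
{'clock': 0.95, 'joint_pos': array([-2.62515577e-01, -2.52069003e-02,  1.65183133e+00,  3.27821924e-05,
        1.51547407e+00, -2.62646376e-01]), 'qd': array([ 0.00638265, -0.00849282, -0.02312262,  0.00132961, -0.00021592,
       -0.00114365]), 'effort': array([-7.32781626e-01, -5.84410501e+01, -5.98234999e+01, -2.30672350e-02,
       -1.06729106e-01, -6.54626594e-03]), 'tcp_pos': array([ 0.58901793, -0.13186467,  0.19156864]), 'tcp_rot': array([[-1.28939082e-04,  9.99999876e-01, -4.80019117e-04],
       [ 9.99999978e-01,  1.29017282e-04,  1.62882486e-04],
       [ 1.62944397e-04, -4.79998105e-04, -9.99999872e-01]]), 'contact_force': array([0.59781045, 0.01600836, 0.58135421]), 'torque': array([-0.01672504, -0.02427922,  0.00036301]), 'width': 0.00017012357768709943}
```

View pics/w1.png

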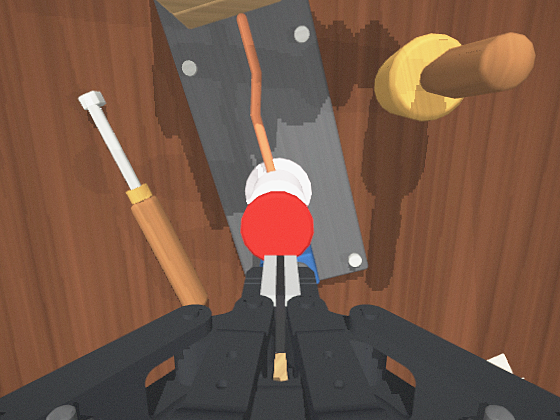

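View pics/s1c.png

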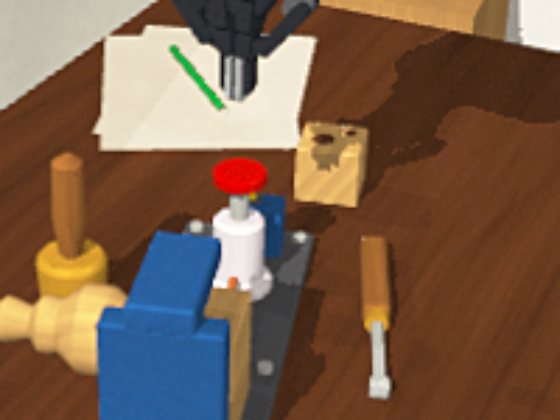

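The wrist view has the head at (277,225), which is (0.587, -0.132) and fits its size. The pin is about 62 mm away towards -y, clear of the fingers. I'll centre and press.

```bash
python3 -m inch '[{"travel":[0.2,-0.2,3],"rot":[0,0,0],"gripper":1},{"travel":[0.2,-0.2,5.5],"rot":[0,0,0],"gripper":1},{"travel":[0.2,-0.2,6.3],"rot":[0,0,0],"gripper":1},{"travel":[0.2,-0.2,6.7],"rot":[0,0,0],"gripper":1},{"travel":[0.2,-0.2,7.1],"rot":[0,0,0],"gripper":1},{"travel":[0.2,-0.2,7.5],"rot":[0,0,0],"gripper":1},{"travel":[0.2,-0.2,7.9],"rot":[0,0,0],"gripper":1},{"travel":[0.2,-0.2,8.2],"rot":[0,0,0],"gripper":1},{"travel":[0.2,-0.2,8.5],"rot":[0,0,0],"gripper":1},{"travel":[0.2,-0.2,8.6],"rot":[0,0,0],"gripper":1}]'
python3 -m inch '[{"travel":[0,0,0.1],"rot":[0,0,0],"gripper":1},{"travel":[0,0,0.2],"rot":[0,0,0],"gripper":1},{"travel":[0,0,0.3],"rot":[0,0,0],"gripper":1},{"travel":[0,0,0.3],"rot":[0,0,0],"gripper":1}]'
```

```text
clock: 2.05
tcp_pos: [0.5877, -0.13, 0.1077]
tcp_rot: [[-0.0, 1.0, 0.002], [1.0, 0.0, -0.0], [-0.0, 0.002, -1.0]]
contact_force: [-6.0, 2.0, 9.5]
width: 0.0001
clock: 2.45
tcp_pos: [0.5878, -0.13, 0.1049]
tcp_rot: [[-0.0, 1.0, 0.002], [1.0, 0.0, -0.0], [-0.0, 0.002, -1.0]]
contact_force: [-5.5, 1.8, 9.7]
width: -0.0
```

```bash
python3 -m inch '[{"travel":[0,0,0.1],"rot":[0,0,0],"gripper":1},{"travel":[0,0,0.2],"rot":[0,0,0],"gripper":1},{"travel":[0,0,0.3],"rot":[0,0,0],"gripper":1},{"travel":[0,0,0.4],"rot":[0,0,0],"gripper":1},{"travel":[0,0,0.4],"rot":[0,0,0],"gripper":1}]'
python3 -m inch '[{"travel":[0,0,0.1],"rot":[0,0,0],"gripper":1},{"travel":[0,0,0.2],"rot":[0,0,0],"gripper":1},{"travel":[0,0,0.2],"rot":[0,0,0],"gripper":1}]'
```

```text
clock: 2.95
tcp_pos: [0.5878, -0.13, 0.1009]
tcp_rot: [[-0.0, 1.0, 0.002], [1.0, 0.0, -0.0], [-0.0, 0.002, -1.0]]
contact_force: [-7.1, 2.9, 9.7]
width: -0.0
clock: 3.25
tcp_pos: [0.5878, -0.1301, 0.0999]
tcp_rot: [[-0.0, 1.0, 0.003], [1.0, 0.0, -0.001], [-0.001, 0.003, -1.0]]
contact_force: [-11.4, 4.4, 18.5]
width: -0.0
```

The stop is at 0.0999 with 18 N, as expected. Now I'll let the plunger up and check it visually.

```bash
python3 -m inch '[{"travel":[0,0,-0.6],"rot":[0,0,0],"gripper":1},{"travel":[0,0,-1.4],"rot":[0,0,0],"gripper":1},{"travel":[0,0,-2.4],"rot":[0,0,0],"gripper":1},{"travel":[0,0,-3.4],"rot":[0,0,0],"gripper":1},{"travel":[0,0,-3.4],"rot":[0,0,0],"gripper":1},{"travel":[0,0,-3.4],"rot":[0,0,0],"gripper":1},{"travel":[0,0,-3.4],"rot":[0,0,0],"gripper":1}]'
python3 - <<'E'
from h import *
s,a=snap('side','s2.png'); s,b=snap('scene','c2.png')
cv2.imwrite('pics/m2.png',np.hstack([cv2.resize(x[:,:,::-1],(400,400),interpolation=cv2.INTER_CUBIC) for x in(a[150:230,250:330],b[220:310,190:280])]))
E
```

```text
clock: 3.95
tcp_pos: [0.5868, -0.13, 0.1298]
tcp_rot: [[0.0, 1.0, -0.001], [1.0, -0.0, 0.0], [0.0, -0.001, -1.0]]
contact_force: [-0.1, 0.6, 0.2]
width: 0.0003
```

View pics/m2.png

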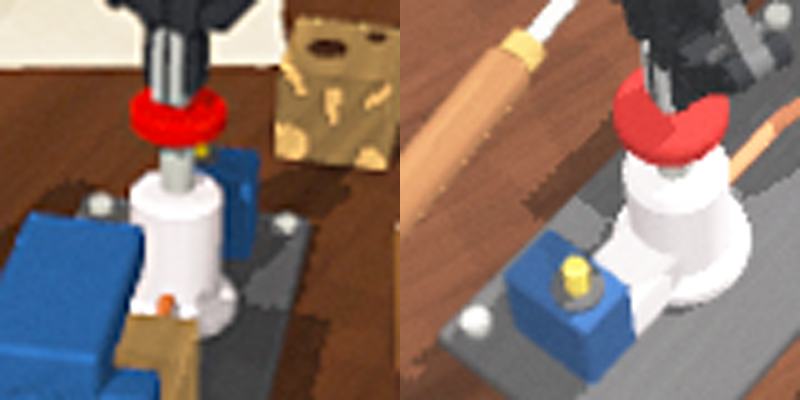

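The plunger is back up with the fingers centred on it. The pin in the right half at (575,272) shows only yellow. Continuing with full strokes.

```bash
python3 -m inch '[{"travel":[0,0,0.5],"rot":[0,0,0],"gripper":1},{"travel":[0,0,0.9],"rot":[0,0,0],"gripper":1},{"travel":[0,0,1.3],"rot":[0,0,0],"gripper":1},{"travel":[0,0,1.7],"rot":[0,0,0],"gripper":1},{"travel":[0,0,2.1],"rot":[0,0,0],"gripper":1},{"travel":[0,0,2.5],"rot":[0,0,0],"gripper":1},{"travel":[0,0,2.8],"rot":[0,0,0],"gripper":1},{"travel":[0,0,3.1],"rot":[0,0,0],"gripper":1},{"travel":[0,0,3.3],"rot":[0,0,0],"gripper":1},{"travel":[0,0,3.4],"rot":[0,0,0],"gripper":1}]'
python3 -m inch '[{"travel":[0,0,0],"rot":[0,0,0],"gripper":1},{"travel":[0,0,0],"rot":[0,0,0],"gripper":1},{"travel":[0,0,0],"rot":[0,0,0],"gripper":1}]'
python3 -m inch '[{"travel":[0,0,-0.6],"rot":[0,0,0],"gripper":1},{"travel":[0,0,-1.4],"rot":[0,0,0],"gripper":1},{"travel":[0,0,-2.4],"rot":[0,0,0],"gripper":1},{"travel":[0,0,-3.4],"rot":[0,0,0],"gripper":1},{"travel":[0,0,-3.4],"rot":[0,0,0],"gripper":1},{"travel":[0,0,-3.4],"rot":[0,0,0],"gripper":1},{"travel":[0,0,-3.4],"rot":[0,0,0],"gripper":1}]'
```

```text
clock: 5.05
tcp_pos: [0.5875, -0.1301, 0.0997]
tcp_rot: [[-0.0, 1.0, 0.002], [1.0, 0.0, -0.001], [-0.001, 0.002, -1.0]]
contact_force: [-18.8, 5.2, 45.2]
width: -0.0002
clock: 5.35
tcp_pos: [0.5875, -0.1301, 0.0998]
tcp_rot: [[-0.0, 1.0, 0.002], [1.0, 0.0, -0.001], [-0.001, 0.002, -1.0]]
contact_force: [-16.2, 5.0, 37.0]
width: 0.0002
clock: 6.05
tcp_pos: [0.5867, -0.1299, 0.1293]
tcp_rot: [[0.0, 1.0, -0.001], [1.0, -0.0, 0.0], [0.0, -0.001, -1.0]]
contact_force: [0.1, -0.5, 0.3]
width: -0.0001
```

It reached the stop at 45 N, harder than I want, so I'll use a shorter and gentler stroke.

```bash
python3 -m inch '[{"travel":[0,0,0.5],"rot":[0,0,0],"gripper":1},{"travel":[0,0,0.9],"rot":[0,0,0],"gripper":1},{"travel":[0,0,1.3],"rot":[0,0,0],"gripper":1},{"travel":[0,0,1.7],"rot":[0,0,0],"gripper":1},{"travel":[0,0,2.1],"rot":[0,0,0],"gripper":1},{"travel":[0,0,2.4],"rot":[0,0,0],"gripper":1},{"travel":[0,0,2.7],"rot":[0,0,0],"gripper":1},{"travel":[0,0,2.9],"rot":[0,0,0],"gripper":1},{"travel":[0,0,3.0],"rot":[0,0,0],"gripper":1},{"travel":[0,0,3.1],"rot":[0,0,0],"gripper":1}]'
python3 -m inch '[{"travel":[0,0,0],"rot":[0,0,0],"gripper":1},{"travel":[0,0,0],"rot":[0,0,0],"gripper":1},{"travel":[0,0,0],"rot":[0,0,0],"gripper":1}]'
python3 -m inch '[{"travel":[0,0,-0.6],"rot":[0,0,0],"gripper":1},{"travel":[0,0,-1.4],"rot":[0,0,0],"gripper":1},{"travel":[0,0,-2.4],"rot":[0,0,0],"gripper":1},{"travel":[0,0,-3.1],"rot":[0,0,0],"gripper":1},{"travel":[0,0,-3.1],"rot":[0,0,0],"gripper":1},{"travel":[0,0,-3.1],"rot":[0,0,0],"gripper":1},{"travel":[0,0,-3.1],"rot":[0,0,0],"gripper":1}]'
python3 - <<'E'
from h import *
s,a=snap('side','s3.png'); s,b=snap('scene','c3.png')
cv2.imwrite('pics/m3.png',np.hstack([cv2.resize(x[:,:,::-1],(400,400),interpolation=cv2.INTER_CUBIC) for x in(a[150:230,250:330],b[220:310,190:280])]))
E
```

```text
clock: 7.05
tcp_pos: [0.5872, -0.13, 0.0999]
tcp_rot: [[-0.0, 1.0, 0.001], [1.0, 0.0, -0.0], [-0.0, 0.001, -1.0]]
contact_force: [-7.6, 2.7, 22.4]
width: -0.0
clock: 7.35
tcp_pos: [0.5871, -0.13, 0.1]
tcp_rot: [[0.0, 1.0, 0.001], [1.0, -0.0, -0.0], [-0.0, 0.001, -1.0]]
contact_force: [-5.0, 1.1, 12.9]
width: 0.0003
clock: 8.05
tcp_pos: [0.5867, -0.1299, 0.1294]
tcp_rot: [[0.0, 1.0, -0.001], [1.0, -0.0, 0.0], [0.0, -0.001, -1.0]]
contact_force: [-0.1, -0.0, 0.4]
width: -0.0002
```

View pics/m3.png

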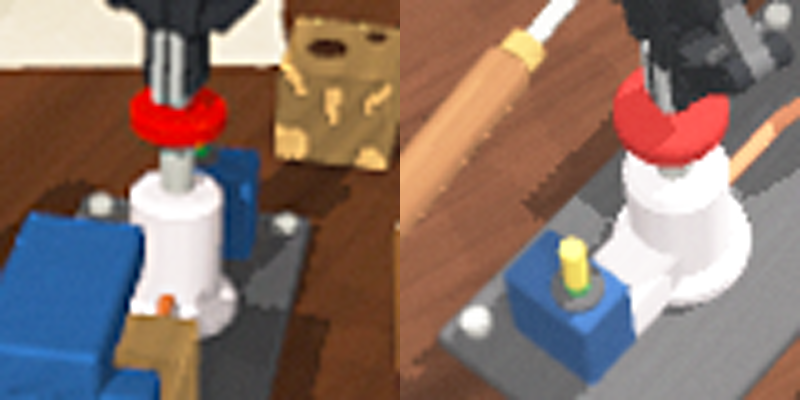

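Green is just starting to show at the pin's foot, (575,290) in the right half. That leaves 2 strokes or so. I'll do two and then look.

```bash
python3 -m inch '[{"travel":[0,0,0.5],"rot":[0,0,0],"gripper":1},{"travel":[0,0,0.9],"rot":[0,0,0],"gripper":1},{"travel":[0,0,1.3],"rot":[0,0,0],"gripper":1},{"travel":[0,0,1.7],"rot":[0,0,0],"gripper":1},{"travel":[0,0,2.1],"rot":[0,0,0],"gripper":1},{"travel":[0,0,2.4],"rot":[0,0,0],"gripper":1},{"travel":[0,0,2.7],"rot":[0,0,0],"gripper":1},{"travel":[0,0,2.9],"rot":[0,0,0],"gripper":1},{"travel":[0,0,3.0],"rot":[0,0,0],"gripper":1},{"travel":[0,0,3.15],"rot":[0,0,0],"gripper":1}]'
python3 -m inch '[{"travel":[0,0,0],"rot":[0,0,0],"gripper":1},{"travel":[0,0,0],"rot":[0,0,0],"gripper":1},{"travel":[0,0,0],"rot":[0,0,0],"gripper":1}]'
python3 -m inch '[{"travel":[0,0,-0.6],"rot":[0,0,0],"gripper":1},{"travel":[0,0,-1.4],"rot":[0,0,0],"gripper":1},{"travel":[0,0,-2.4],"rot":[0,0,0],"gripper":1},{"travel":[0,0,-3.15],"rot":[0,0,0],"gripper":1},{"travel":[0,0,-3.15],"rot":[0,0,0],"gripper":1},{"travel":[0,0,-3.15],"rot":[0,0,0],"gripper":1},{"travel":[0,0,-3.15],"rot":[0,0,0],"gripper":1}]'
python3 -m inch '[{"travel":[0,0,0.5],"rot":[0,0,0],"gripper":1},{"travel":[0,0,0.9],"rot":[0,0,0],"gripper":1},{"travel":[0,0,1.3],"rot":[0,0,0],"gripper":1},{"travel":[0,0,1.7],"rot":[0,0,0],"gripper":1},{"travel":[0,0,2.1],"rot":[0,0,0],"gripper":1},{"travel":[0,0,2.4],"rot":[0,0,0],"gripper":1},{"travel":[0,0,2.7],"rot":[0,0,0],"gripper":1},{"travel":[0,0,2.9],"rot":[0,0,0],"gripper":1},{"travel":[0,0,3.0],"rot":[0,0,0],"gripper":1},{"travel":[0,0,3.15],"rot":[0,0,0],"gripper":1}]'
python3 -m inch '[{"travel":[0,0,0],"rot":[0,0,0],"gripper":1},{"travel":[0,0,0],"rot":[0,0,0],"gripper":1},{"travel":[0,0,0],"rot":[0,0,0],"gripper":1}]'
python3 -m inch '[{"travel":[0,0,-0.6],"rot":[0,0,0],"gripper":1},{"travel":[0,0,-1.4],"rot":[0,0,0],"gripper":1},{"travel":[0,0,-2.4],"rot":[0,0,0],"gripper":1},{"travel":[0,0,-3.15],"rot":[0,0,0],"gripper":1},{"travel":[0,0,-3.15],"rot":[0,0,0],"gripper":1},{"travel":[0,0,-3.15],"rot":[0,0,0],"gripper":1},{"travel":[0,0,-3.15],"rot":[0,0,0],"gripper":1}]'
python3 - <<'E'
from h import *
s,a=snap('side','s4.png'); s,b=snap('scene','c4.png')
cv2.imwrite('pics/m4.png',np.hstack([cv2.resize(x[:,:,::-1],(400,400),interpolation=cv2.INTER_CUBIC) for x in(a[150:230,250:330],b[220:310,190:280])]))
for z in (.065,.096,.103): print(z,proj('scene',[.61,-.19,z]))
E
```

```text
clock: 9.15
tcp_pos: [0.5874, -0.1301, 0.0999]
tcp_rot: [[-0.0, 1.0, 0.001], [1.0, 0.0, -0.0], [-0.0, 0.001, -1.0]]
contact_force: [-9.8, 3.4, 30.6]
width: 0.0001
clock: 9.45
tcp_pos: [0.5873, -0.1301, 0.1]
tcp_rot: [[0.0, 1.0, 0.001], [1.0, -0.0, -0.0], [-0.0, 0.001, -1.0]]
contact_force: [-5.2, 1.3, 15.4]
width: -0.0001
clock: 10.15
tcp_pos: [0.5867, -0.1299, 0.1294]
tcp_rot: [[-0.0, 1.0, -0.001], [1.0, 0.0, 0.0], [0.0, -0.001, -1.0]]
contact_force: [0.4, -0.5, 0.4]
width: -0.0001
clock: 11.15
tcp_pos: [0.5873, -0.1301, 0.0999]
tcp_rot: [[-0.0, 1.0, 0.001], [1.0, 0.0, -0.0], [-0.0, 0.001, -1.0]]
contact_force: [-11.6, 3.1, 28.0]
width: 0.0003
clock: 11.45
tcp_pos: [0.5872, -0.1301, 0.1]
tcp_rot: [[0.0, 1.0, 0.001], [1.0, -0.0, -0.0], [-0.0, 0.001, -1.0]]
contact_force: [-6.3, 1.2, 16.4]
width: 0.0002
clock: 12.15
tcp_pos: [0.5867, -0.1299, 0.1294]
tcp_rot: [[-0.0, 1.0, -0.001], [1.0, 0.0, 0.0], [0.0, -0.001, -1.0]]
contact_force: [-0.3, -0.5, -0.8]
width: -0.0002
0.065 [233.58795085 284.84419881]
0.096 [232.26183246 276.45332576]
0.103 [231.95201814 274.48882288]
```

View pics/m4.png

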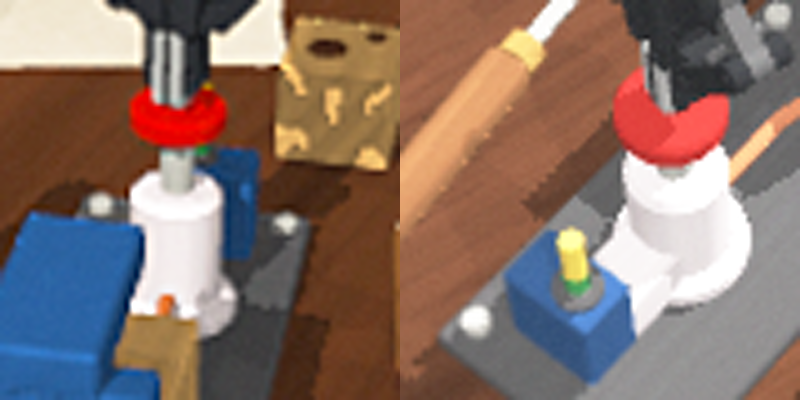

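More green is now visible, below the yellow at (578,285). I'll do one more full stroke and compare the pin height numerically; no change means it's fully out.

```bash
python3 -m inch '[{"travel":[0,0,0.5],"rot":[0,0,0],"gripper":1},{"travel":[0,0,0.9],"rot":[0,0,0],"gripper":1},{"travel":[0,0,1.3],"rot":[0,0,0],"gripper":1},{"travel":[0,0,1.7],"rot":[0,0,0],"gripper":1},{"travel":[0,0,2.1],"rot":[0,0,0],"gripper":1},{"travel":[0,0,2.4],"rot":[0,0,0],"gripper":1},{"travel":[0,0,2.7],"rot":[0,0,0],"gripper":1},{"travel":[0,0,2.9],"rot":[0,0,0],"gripper":1},{"travel":[0,0,3.0],"rot":[0,0,0],"gripper":1},{"travel":[0,0,3.15],"rot":[0,0,0],"gripper":1}]'
python3 -m inch '[{"travel":[0,0,0],"rot":[0,0,0],"gripper":1},{"travel":[0,0,0],"rot":[0,0,0],"gripper":1},{"travel":[0,0,0],"rot":[0,0,0],"gripper":1}]'
python3 -m inch '[{"travel":[0,0,-0.6],"rot":[0,0,0],"gripper":1},{"travel":[0,0,-1.4],"rot":[0,0,0],"gripper":1},{"travel":[0,0,-2.4],"rot":[0,0,0],"gripper":1},{"travel":[0,0,-3.15],"rot":[0,0,0],"gripper":1},{"travel":[0,0,-3.15],"rot":[0,0,0],"gripper":1},{"travel":[0,0,-3.15],"rot":[0,0,0],"gripper":1},{"travel":[0,0,-3.15],"rot":[0,0,0],"gripper":1}]'
python3 - <<'E'
from h import *
snap('scene','c5.png')
for i in (2,3,4,5):
    b=cv2.imread(f'pics/c{i}.png')[265:292,308-80-5:308-80+20][:,:,::-1].copy()
    big=cv2.resize(b,None,fx=8,fy=8,interpolation=cv2.INTER_CUBIC); 
    for nm,lo,hi in(('yel',(22,120,100),(35,255,255)),('grn',(40,80,60),(85,255,255))):
        for c,st in blobs(big,lo,hi,80): print(i,nm,'rows',265+st[1]/8,265+(st[1]+st[3])/8,'area',st[4]/64)
a=cv2.imread('pics/c4.png').astype(int);b=cv2.imread('pics/c5.png').astype(int)
print(abs(a-b)[262:295,222:245].max())
E
```

```text
clock: 13.25
tcp_pos: [0.5873, -0.1301, 0.0999]
tcp_rot: [[-0.0, 1.0, 0.001], [1.0, 0.0, -0.0], [-0.0, 0.001, -1.0]]
contact_force: [-10.0, 4.4, 27.0]
width: -0.0
clock: 13.55
tcp_pos: [0.5873, -0.13, 0.1]
tcp_rot: [[-0.0, 1.0, 0.001], [1.0, 0.0, -0.0], [-0.0, 0.001, -1.0]]
contact_force: [-6.5, 2.1, 15.4]
width: 0.0
clock: 14.25
tcp_pos: [0.5867, -0.1299, 0.1294]
tcp_rot: [[0.0, 1.0, -0.001], [1.0, -0.0, 0.0], [0.0, -0.001, -1.0]]
contact_force: [-0.3, -0.6, 0.2]
width: 0.0003
2 yel rows 278.125 281.125 area 9.953125
2 yel rows 280.75 286.5 area 21.984375
3 yel rows 275.75 285.25 area 36.875
3 grn rows 283.625 286.875 area 7.734375
4 yel rows 275.5 283.25 area 36.265625
4 grn rows 282.0 286.375 area 15.28125
5 yel rows 275.5 283.25 area 36.296875
5 grn rows 281.875 286.375 area 15.09375
8
```

The last stroke changed nothing, and the green band spans about 4 px in the scene view, so the pin is fully out. Retreating upwards.

```bash
python3 -m inch '[{"travel":[0,0,-2],"rot":[0,0,0],"gripper":1},{"travel":[0,0,-5],"rot":[0,0,0],"gripper":1},{"travel":[0,0,-8],"rot":[0,0,0],"gripper":1},{"travel":[0,0,-11],"rot":[0,0,0],"gripper":1},{"travel":[0,0,-14],"rot":[0,0,0],"gripper":1},{"travel":[0,0,-15],"rot":[0,0,0],"gripper":1},{"travel":[0,0,-15],"rot":[0,0,0],"gripper":1},{"travel":[0,0,-15],"rot":[0,0,0],"gripper":1}]'
python3 - <<'E'
from h import *
s,a=snap('wrist','w6.png'); _,b=snap('scene','c6.png')
cv2.imwrite('pics/m6.png',np.hstack([cv2.resize(x[:,:,::-1],(400,400),interpolation=cv2.INTER_CUBIC) for x in(a,b[170:370,130:370])]))
E
```

```text
clock: 15.1
tcp_pos: [0.5868, -0.1299, 0.2786]
tcp_rot: [[-0.0, 1.0, -0.002], [1.0, 0.0, 0.0], [0.0, -0.002, -1.0]]
contact_force: [0.2, -0.4, -0.2]
width: 0.0001
```

View pics/m6.png

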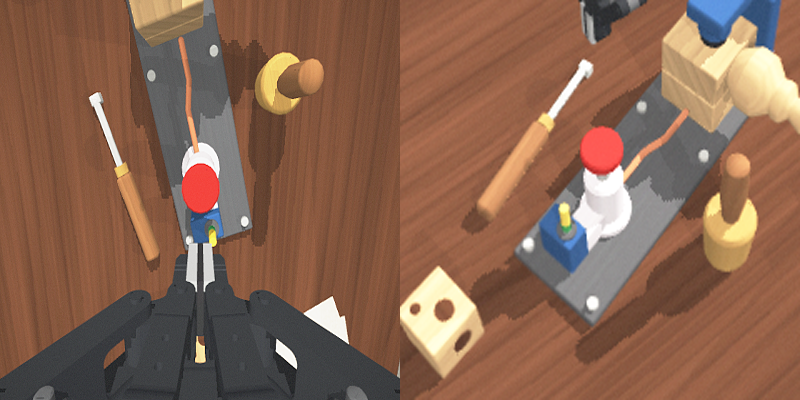

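The plunger is up at (603,150), the pin is out with its green band at (567,232), and the mallet, block and gouge stand where they were. The hand is clear, so I'm handing in.

```bash
python3 -c "
from plant import *
print(sign_off())"
```

```text
the job is handed in; nothing more can be done
None
```

I pumped the clamp with six full strokes and handed the job in at about 15 s. Each stroke went down to the hard stop (TCP at 0.100 m) and came back up until the fingers were about 4 mm clear of the head.

- **Pin:** it stands fully out with the green band showing. The sixth stroke left it unchanged (top at row 275.5 in the scene view before and after). The band's height comes from about 4 px in that view, so the unchanged sixth stroke is the stronger evidence.
- **Final state:** the plunger is up, and the hand is 15 cm above it touching nothing (contact force about 0.5 N). By eye, the mallet, block and gouge have not moved.
- **Force:** the second stroke reached 45 N vertically at the fingertips (about 49 N with the sideways part), more than the roughly 20 N advised. I shortened the later strokes, which peaked at 22 to 31 N vertically; the wrist limit is 120 N.

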